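# Crack a walnut on the bedside tray

## Robot

A 6-joint arm with a two-finger parallel gripper is mounted at the origin on the work surface. World frame = base frame: x ahead of the robot, y to its left, z up, the work surface at z = 0. Lengths are in m, angles in rad, forces in N, time in s.
With the tool pointing down it reaches from about 0.3 to 0.85 m from the base axis. Payload 5.4 kg.
Tool frame: the origin (TCP) lies midway between the tips of the shut fingers; the grasp point (between the pads) lies 19 mm behind it; z points along the fingers, x is the direction in which the jaws open and shut, and the axes are right-handed (so a half turn about z gives the same grasp; the last joint's range is limited). The gripper opens to 85 mm and grips with 20 to 120 N. Pads are 22 mm wide; open, the fingers measure 114 mm over their backs; the gripper's body (76 mm by 85 mm) begins 54 mm behind the grasp point. The pads swing forward as they close: fully open they stand 13 mm farther back than shut.
Start: joints at [-1.47, 0.158, 1.597, -0, 1.386, -0.21], TCP at [0.176, -0.547, 0.231] pointing down, gripper open.
Joint ranges: [-2.91, 2.91], [-0.94, 2.29], [0.18, 2.7], [-1.29, 4.43], [0.17, 2.64], [-3, 3]. Speed limits (rad/s): [2.57, 2.57, 3.14, 3.14, 3.14, 3.14].

## Interface

Orientations are given as a unit quaternion [x, y, z, w].
In Python, from plant import get_state, get_image, sign_off gives the robot as it stands.
- The arm moves only by the tool step_arm, never from a script. Its argument "commands" is a list of rows, each a list of 7 numbers: the shift along the tool's x, y, z in cm, then the turn, a rotation vector about the tool's x, y, z in degrees, then the finger opening in cm, from 0 to 8.54. A call has exactly 8 rows; each row is the pose to reach, as a shift and turn from the pose commanded when the call began, along the tool's axes at that moment; what a row does not reach only later rows make up. A row lasts 1/8 s, in which the tool goes at most 62.5 mm and 10.7 degrees, less where a joint would pass 70% of its speed; a pose out of reach is approached as far as the arm can. A call with a gripper value outside its range is refused whole. The fingers move at their own pace and stop on an object; "grip_force" is the grip in N (left out, the last holds). Time passes only in rows, so rows that repeat a pose let the fingers close, or fill a call up. It gives the time, the measured TCP pose, the force and the opening at its end, in the units of the state.
- get_state(): the state, without advancing time (a new reading comes with each control period).
- get_image(name): name is "side" or "top" or "wrist"; returns a dict with "frame" (400x640x3 uint8, red, green, blue), "depth" (400x640 float32, m along the optical axis (not along the pixel's ray), 0 where there is no reading), "intrinsics" (3x3 intrinsics, pixels), "R" (3x3) and "t" (3): a world point X has camera coordinates R X + t; the wrist camera has in their place "mount" (4x4, takes a point from camera to tool coordinates, whose origin is the TCP and whose axes are the tool frame's). Camera axes: x right, y down, z forward; pixel columns grow to the right and rows downward; lengths in m; the calibration is good to about 2 mm. The wrist camera is an equidistant fisheye: a pixel r from the principal point sees the ray r / f radians off the axis. A picture is of the moment at which its call begins: read the wrist's pose just before it.
- sign_off(): hands the job in, once; it reports no verdict.
The state is a dict: "t": time; "joint_pos": joint angles; "qvel": joint speeds; "joint_efforts": joint torques, N m; "position": TCP position; "ee_rot": TCP orientation; "wrist_force": force on the tool from outside, world axes, zero at the start; "wrist_torque": the same for the moment, N m; "width": finger opening in m.
Only numpy, scipy, OpenCV 4.12 (cv2) and the standard library are available. Lean on these libraries where they do the work, as an engineer would, in place of code of your own. Each camera call takes 0.05 s, during which the arm holds its last target. There are 200 camera calls.

## Task

Crack the walnut that stands by itself on the tray: stand it upright between the jaws of the lying nutcracker with its two smooth cheeks (not its seam ridges) towards the jaws, let go of it, then squeeze the two handles together until the shell gives, and stop there: pressing the handles right shut would crush the kernel. Leave the cracked nut in the jaws and the nutcracker lying on the tray, and do not disturb the pill organizer, the dropper bottle, the thermometer or the bowl of nuts.

Things in the scene. Friction and masses are not known exactly. Their poses are not given: they have to be found in the camera images.
- tray: White moulded plastic tray, 400 x 600 mm outside (long side along its y), fixed to the ledge; walls 22 mm high, 4 mm thick, flat rim 9 mm wide outside. Origin at the middle of its underside, z up; its floor is 4 mm above the origin. All things below stand or lie on this floor.
- nutcracker: Plain metal lever nutcracker lying loose and flat: two mirror-image arms on one rivet, 197 mm long, 0.3 kg. Origin on its underside, 87 mm from the rivet; +x towards the rivet end, handles towards -x, z up. From the rivet (boss 22 mm across, 20 mm high) each arm bows out to a cup-shaped jaw 24 mm high, then a handle 7 mm thick, 20 mm high. This body is the left (+y) arm; the right arm turns on it.
- right_arm (a joint): Angle of the right arm about the rivet, rad: 0 with the handles shut (tips touching), 0.214 with the jaw faces parallel and 38 mm apart; it grows as the nutcracker opens (starts at 0.314 to 0.349: jaw faces 42 to 44 mm apart). Below 0.01 with the nut in the jaws, the kernel is crushed. Slightly stiff hinge, no spring: it stays where it is left.
- hinge (a point): Top of the rivet boss, on the turning axis, 20 mm above the underside of the nutcracker.
- jaw_left (a point): Centre of the left jaw's flat serrated face (18 mm long), 45 mm from the rivet, 12 mm above the underside. The nut's place is midway between the two jaw points.
- jaw_right (a point): Centre of the right jaw's face, likewise.
- handle_left (a point): Good place to squeeze: outer face of the left handle, 125 mm from the rivet, at half its height (10 mm). The two handle points are 65 to 70 mm apart at the start, about 50 mm when the jaws press on the nut, 43 mm when the shell gives, 37 mm with the jaws resting on the cracked nut, 27 mm with the handles shut. Any place from 75 to 180 mm from the rivet will do.
- handle_right (a point): The same place on the outer face of the right handle.
- walnut: The one walnut standing by itself, blunt end down, point up: a barrel 38 mm across, 48 mm high (38 mm across from 14 to 27 mm up, 22 mm at the foot), 30 g. Origin at the centre of its underside, z up. A seam runs up over it: its two ridges, 1 mm proud, are on its +x and -x sides, the smooth cheeks on +y and -y. Its upper half, by which it can be held, stays clear above the jaws.
- walnut_mid (a point): Middle of the walnut, on its axis, 24 mm above its underside.
- shell (a joint): How far a cheek is pressed in, m: 0 for the whole nut. Squeezed across the cheeks it resists up to about 35 N (about 13 N at the two handle points), gives at about 0.002 and then stays by itself at about 0.005 (cracked). After that the kernel resists again, rising: 25 N at the handle points does not shut the handles, 40 N does. Across the ridges the nut is rigid.
- pill_organizer: Bystander: narrow pink pill organizer, 160 x 38 x 23 mm, seven lids in a row, all shut. Loose. Origin at the centre of its underside, long side along its x.
- dropper_bottle: Bystander: closed amber glass dropper bottle, 33 mm across, 106 mm high, standing. Loose. Origin at the centre of its underside.
- thermometer: Bystander: white plastic ear thermometer lying down, about 140 x 65 x 33 mm, its probe towards its -y. Loose. Origin on its underside near the middle, long side along its x.
- bowl: Bystander: small white ceramic bowl, 84 mm across, 36 mm high, with two other walnuts in it that stay there. Loose, 0.3 kg. Origin at the centre of its underside.
Not all that is in view belongs to the job. What is shaped like the walnut but turquoise is not meant.

How it is judged:
By the outcome, as a careful person would: the job done as asked, in the order asked, and still so for the second after the job is handed in, with the robot touching nothing.
It also fails if it takes over 53 s, if anything falls off the work surface, if the arm or the gripper's body presses on something with over 40 N, if the wrist force passes 120 N, or if a joint passes its speed limit or range.

## Working session

There is one attempt and no reset: what is moved stays moved. The work goes in short steps, Python scripts to look and compute and a tool call to move; the robot and the scene stay as the last step left them, time stands still between calls to the robot, and variables do not carry over. Pictures are saved under pics/ and viewed, about 8 in all and at most 12, crops included, and the job is handed in when it is done.

Besides the shell and the picture viewer there is one more tool, called by a JSON object that holds its "name" and its "arguments". step_arm: Moves the arm, as the interface text tells. Its arguments: {"type":"object","properties":{"commands":{"type":"array","items":{"type":"array","items":{"type":"number"}}},"grip_force":{"type":"number"}},"required":["commands"]}

```bash
mkdir -p pics; ls; python3 - <<'E'
from plant import *
import cv2, numpy as np, pickle
s=get_state(); print({k:np.round(v,4).tolist() for k,v in s.items()})
for n in ("top","side"):
    g=get_image(n); pickle.dump(g,open(f"{n}0.pkl","wb"))
    cv2.imwrite(f"pics/{n}0.png",g["frame"][...,::-1]); print(n,g["intrinsics"].tolist(),np.round(g["R"],4).tolist(),g["t"], (g["depth"]>0).mean())
E
```

```text
pics
{'t': 0.0, 'joint_pos': [-1.4701, 0.1591, 1.5983, 0.0, 1.3862, -0.2101], 'qvel': [-0.0007, 0.0014, -0.0003, -0.0017, 0.0003, 0.0012], 'joint_efforts': [0.0, -39.6009, -33.1426, -0.0002, 0.0086, 0.0], 'position': [0.1758, -0.5468, 0.2303], 'ee_rot': [0.808, -0.5892, -0.0006, -0.0007], 'wrist_force': [-0.3571, -0.8725, -0.948], 'wrist_torque': [0.0046, -0.0066, -0.0384], 'width': 0.0855}
top [[494.42235539128905, 0.0, 323.73208864364295], [0.0, 494.42235539128905, 201.759517636349], [0.0, 0.0, 1.0]] [[-0.018, -0.9997, 0.0166], [-0.9884, 0.0152, -0.1512], [0.1509, -0.0192, -0.9884]] [0.05545561 0.58165928 1.00773785] 0.99610546875
side [[479.4106165326565, 0.0, 319.0234327690783], [0.0, 479.4106165326565, 202.8103840236693], [0.0, 0.0, 1.0]] [[-0.9963, -0.0861, 0.0066], [-0.0607, 0.6431, -0.7634], [0.0615, -0.7609, -0.6459]] [0.57705266 0.05067003 0.99687706] 0.99578125
```

View pics/top0.png

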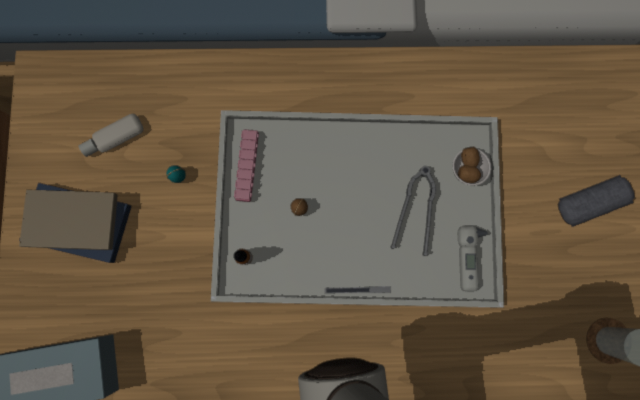

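View pics/side0.png

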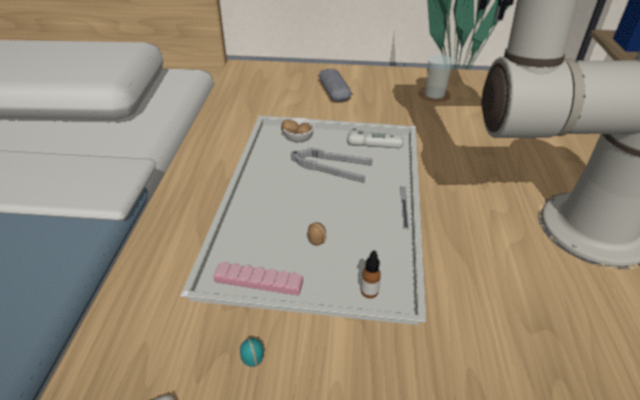

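The top view shows the walnut at about (299,207). The nutcracker's rivet is near (427,170) and its handles end at about (396,247) and (428,254). Next I'll measure these coarsely and aim the wrist camera at the walnut.

```bash
cat > h.py <<'E'
import numpy as np, cv2, pickle
from scipy.spatial.transform import Rotation as Ro
from plant import *
def cloud(g):
    K=g["intrinsics"];v,u=np.mgrid[:400,:640];d=g["depth"]
    c=np.stack([(u-K[0,2])/K[0,0]*d,(v-K[1,2])/K[1,1]*d,d],-1)
    return (c-g["t"])@g["R"]      # world
def wcam():
    s=get_state(); g=get_image("wrist"); g["s"]=s
    T=np.eye(4);T[:3,:3]=Ro.from_quat(s["ee_rot"]).as_matrix();T[:3,3]=s["position"]
    g["T"]=T@g["mount"]; return g
def wray(g,uv):
    K=g["intrinsics"];q=(np.atleast_2d(uv)-K[:2,2])/[K[0,0],K[1,1]]
    th=np.linalg.norm(q,axis=1,keepdims=True)+1e-9
    d=np.hstack([q/th*np.sin(th),np.cos(th)]); return g["T"][:3,3],d@g["T"][:3,:3].T
def wplane(g,uv,z):
    o,d=wray(g,uv); return o+d*((z-o[2])/d[:,2])[:,None]
def wproj(g,X):
    c=(np.atleast_2d(X)-g["T"][:3,3])@g["T"][:3,:3];r=np.linalg.norm(c[:,:2],axis=1,keepdims=True)+1e-9
    K=g["intrinsics"];return K[:2,2]+c[:,:2]/r*np.arctan2(r,c[:,2:])*[K[0,0],K[1,1]]
def wcloud(g):
    v,u=np.mgrid[:400,:640];o,d=wray(g,np.stack([u.ravel(),v.ravel()],1).astype(float))
    dc=d@g["T"][:3,:3]
    return (o+d*(g["depth"].ravel()/dc[:,2])[:,None]).reshape(400,640,3)
def shift(target,s=None):  # world TCP target -> tool-frame shift cm
    s=s or get_state(); return Ro.from_quat(s["ee_rot"]).inv().apply(np.array(target)-s["position"])*100
E
python3 - <<'E'
from h import *
g=pickle.load(open("top0.pkl","rb"));P=cloud(g)
print("floor",np.median(P[220:280,300:380,2]), P[250,330])
for n,(u0,u1,v0,v1) in dict(nut=(285,315,193,222),bottle=(228,258,242,270),thermo=(450,490,222,295),bowl=(450,495,145,190),pill=(230,262,125,205),crack=(385,440,162,258)).items():
    q=P[v0:v1,u0:u1].reshape(-1,3);fl=np.median(P[220:280,300:380,2]);q=q[q[:,2]>fl+.008]
    print(n,q.min(0).round(3),q.max(0).round(3),q.mean(0).round(3))
for uv in [(427,170),(396,247),(428,254)]: print(uv,P[uv[1],uv[0]].round(3))
s=get_state();print(Ro.from_quat(s["ee_rot"]).as_matrix().round(3))
w=wcam();print(w["intrinsics"],w["mount"].round(4))
E
```

```text
floor 0.003951599565800082 [0.48220619 0.03322507 0.00359215]
nut [0.424 0.066 0.017] [0.593 0.118 1.083] [0.573 0.099 0.051]
bottle [0.424 0.066 0.016] [0.487 0.231 1.083] [0.469 0.211 0.084]
thermo [ 0.391 -0.305  0.012] [0.53  0.066 1.083] [ 0.463 -0.258  0.038]
bowl [ 0.424 -0.335  0.012] [0.709 0.066 1.083] [ 0.656 -0.281  0.043]
pill [0.424 0.066 0.012] [0.752 0.239 1.083] [0.667 0.212 0.036]
crack [ 0.424 -0.198  0.012] [0.664 0.066 1.083] [ 0.57  -0.154  0.048]
(427, 170) [ 0.652 -0.182  0.027]
(396, 247) [ 0.486 -0.111  0.005]
(428, 254) [ 0.47  -0.181  0.003]
[[ 0.306 -0.952 -0.   ]
 [-0.952 -0.306  0.002]
 [-0.002 -0.    -1.   ]]
[[309.70691629   0.         319.89132678]
 [  0.         309.70691629 202.38979241]
 [  0.           0.           1.        ]] [[ 1.000e+00  6.000e-04 -6.000e-04  1.000e-04]
 [-3.000e-04  9.546e-01  2.979e-01 -7.620e-02]
 [ 8.000e-04 -2.979e-01  9.546e-01 -1.435e-01]
 [ 0.000e+00  0.000e+00  0.000e+00  1.000e+00]]
```

```bash
python3 -c "
from h import *
print(shift([.573,.10,.20]).round(2), get_state()['t'])"
```

```text
[-49.45 -57.6    3.14] 0.15
```

{"name": "step_arm", "arguments": {"commands": [[-3,-3.5,0,0,0,0,8.5],[-7,-8,0.3,0,0,0,8.5],[-11,-12.8,0.6,0,0,0,8.5],[-15,-17.5,0.9,0,0,0,8.5],[-19,-22.1,1.2,0,0,0,8.5],[-23,-26.8,1.5,0,0,0,8.5],[-27,-31.4,1.7,0,0,0,8.5],[-31,-36.1,2,0,0,0,8.5]]}}

```text
t: 1.15
position: [0.4254, -0.14, 0.2113]
ee_rot: [0.808, -0.589, 0.0, 0.0]
wrist_force: [0.6, -0.2, 0.6]
width: 0.0847
```

{"name": "step_arm", "arguments": {"commands": [[-4,-4.6,1,0,0,0,8.5],[-8,-9.3,2,0,0,0,8.5],[-12,-14,3,0,0,0,8.5],[-15.5,-18,4.5,0,0,0,8.5],[-17.5,-20.5,6,0,0,0,8.5],[-18.4,-21.5,7,0,0,0,8.5],[-18.4,-21.5,7,0,0,0,8.5],[-18.4,-21.5,7,0,0,0,8.5]]}}

```text
t: 2.15
position: [0.5731, 0.098, 0.1418]
ee_rot: [0.808, -0.59, 0.0, 0.0]
wrist_force: [0.9, -0.1, 0.0]
width: 0.0849
```

```bash
python3 - <<'E'
from h import *
g=wcam();pickle.dump(g,open("w1.pkl","wb"));s=g["s"]
print(s["t"],s["position"].round(4) if hasattr(s["position"],'round') else s["position"],s["ee_rot"],s["joint_pos"])
cv2.imwrite("pics/w1.png",g["frame"][...,::-1])
print(wproj(g,[.573,.1,.04]))
E
```

```text
2.15 [0.5731 0.098  0.1418] [ 8.07714182e-01 -5.89574174e-01  3.03553768e-04  2.75410427e-05] [-3.82278606e-02  2.56936202e-01  1.66596101e+00 -4.09842038e-04
  1.21822253e+00  1.22297672e+00]
[[317.5110195  201.32945714]]
```

View pics/w1.png

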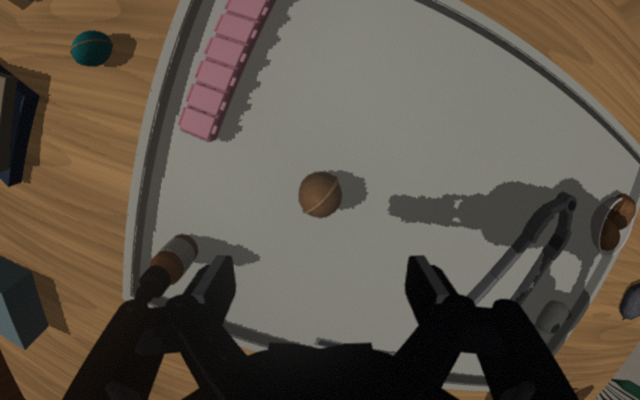

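The walnut is at about (320,194). Its seam shows as a light line running from about (305,214) to (337,180). I'll measure the axis and the seam.

```bash
python3 - <<'E'
from h import *
from scipy.optimize import least_squares
g=pickle.load(open("w1.pkl","rb"));C=wcloud(g)
F=g["frame"].astype(float)
hsv=cv2.cvtColor(g["frame"],cv2.COLOR_RGB2HSV)
roi=np.zeros((400,640),bool);roi[165:222,293:347]=1
m=roi&(C[...,2]>.010)
print(m.sum(),C[m].min(0),C[m].max(0))
b=m&(C[...,2]>.018)&(C[...,2]<.031)
q=C[b]
r=least_squares(lambda p:np.hypot(q[:,0]-p[0],q[:,1]-p[1])-.019,[.573,.1],loss="soft_l1",f_scale=.001)
print("barrel fit",r.x,np.abs(r.fun).mean())
# silhouette: mask by colour, centroid onto mid height
sm=(roi&(hsv[...,1]>70)).astype(np.uint8);sm=cv2.morphologyEx(sm,cv2.MORPH_OPEN,np.ones((3,3)))
cn=max(cv2.findContours(sm,0,2)[0],key=cv2.contourArea)
mu=cv2.moments(cn);c=(mu["m10"]/mu["m00"],mu["m01"]/mu["m00"]);print("sil",c,cv2.minEnclosingCircle(cn),wplane(g,[c],.030))
# seam: top-hat brightness
L=F.sum(2)/3;th=cv2.morphologyEx(L.astype(np.float32),cv2.MORPH_TOPHAT,np.ones((7,7)))
er=cv2.erode(sm,np.ones((5,5)))>0
s=er&(th>np.percentile(th[er],88))
v,u=np.nonzero(s);S=C[s];
d=S[:,:2]-r.x;
def f(p): return -d[:,0]*np.sin(p[0])+d[:,1]*np.cos(p[0])-p[1]
best=min((least_squares(f,[a,0],loss="soft_l1",f_scale=.001) for a in np.linspace(0,3,7)),key=lambda r:r.cost)
print(len(u),"seam world deg",np.degrees(best.x[0])%180,"off",best.x[1],np.median(abs(best.fun)), S[:,2].min(),S[:,2].max())
big=cv2.resize(g["frame"][160:228,288:352],None,fx=8,fy=8,interpolation=cv2.INTER_CUBIC)[...,::-1].copy()
for uu,vv in zip(u,v): cv2.circle(big,(int((uu-288+.5)*8),int((vv-160+.5)*8)),1,(0,0,255),-1)
cv2.imwrite("pics/w1c.png",big)
E
```

```text
1605 [0.55851979 0.08127598 0.01634269] [0.64558623 0.12111866 0.28535974]
barrel fit [0.57565608 0.0986867 ] 0.0003936856347125081
sil (319.3143534994069, 194.52633451957294) ((320.0, 195.0), 23.345335006713867) [[0.57632764 0.09951617 0.03      ]]
131 seam world deg 150.72947143450153 off -0.001181882027251931 0.0005722551438416207 0.039446364533240824 0.054402714763844257
```

View pics/w1c.png

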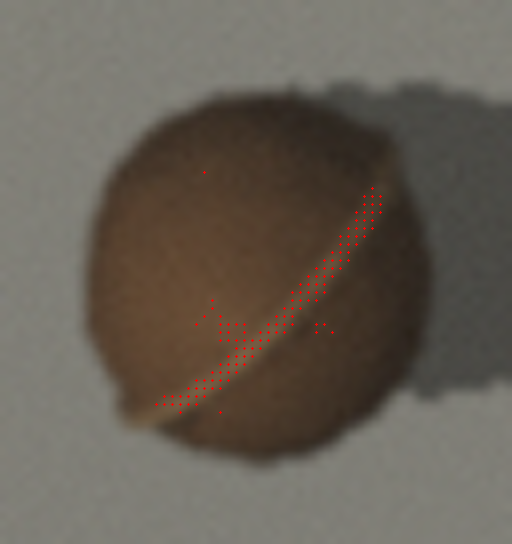

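```bash
python3 - <<'E'
from h import *
g=pickle.load(open("w1.pkl","rb"))
P=wplane(g,[(304.5,211),(336.5,180)],.026);print(P.round(4),P.mean(0),np.degrees(np.arctan2(*(P[1]-P[0])[[1,0]])))
print(shift([.576,.099,.024]).round(2))
R=Ro.from_quat(get_state()["ee_rot"]).as_matrix();print(np.degrees(np.arctan2(R[1,0],R[0,0])))
E
```

```text
[[0.5568 0.1071 0.026 ]
 [0.5921 0.0891 0.026 ]] [0.57446825 0.09806032 0.026     ] -26.984912292068714
[-0.03 -0.29 11.81]
-72.26821085259746
```

{"name": "step_arm", "arguments": {"commands": [[0,-0.3,1,0,0,-10,8.5],[0,-0.3,2,0,0,-20,8.5],[0,-0.3,3,0,0,-30,8.5],[0,-0.3,4.5,0,0,-40,8.5],[0,-0.3,6.5,0,0,-43.7,8.5],[0,-0.3,8.5,0,0,-43.7,8.5],[0,-0.3,10.2,0,0,-43.7,8.5],[0,-0.3,11.2,0,0,-43.7,8.5]]}}

```text
t: 3.2
position: [0.5755, 0.0997, 0.0281]
ee_rot: [0.969, -0.247, -0.001, 0.0]
wrist_force: [-0.4, 0.0, 0.3]
width: 0.085
```

{"name": "step_arm", "arguments": {"commands": [[0,0,0.6,0,0,0,8.5],[0,0,0.6,0,0,0,6],[0,0,0.6,0,0,0,5],[0,0,0.6,0,0,0,3],[0,0,0.6,0,0,0,3],[0,0,0.6,0,0,0,3],[0,0,0.6,0,0,0,3],[0,0,0.6,0,0,0,3]], "grip_force": 25}}

```text
t: 4.2
position: [0.5766, 0.1, 0.0242]
ee_rot: [0.969, -0.246, 0.001, -0.0]
wrist_force: [-1.8, 0.8, 6.6]
width: 0.0361
```

{"name": "step_arm", "arguments": {"commands": [[0,0,-1.5,0,0,0,3],[0,0,-4,0,0,0,3],[0,0,-8,0,0,0,3],[2,3,-12,0,0,-5,3],[4.5,6.5,-15.5,0,0,-10,3],[7.5,10.5,-17.6,0,0,-16,3],[10,14,-17.6,0,0,-16,3],[11.2,15.5,-17.6,0,0,-16,3]]}}

```text
t: 5.2
position: [0.6006, -0.0918, 0.2002]
ee_rot: [0.994, -0.11, 0.001, 0.0]
wrist_force: [0.5, 0.3, 0.4]
width: 0.0363
```

{"name": "step_arm", "arguments": {"commands": [[0,0,0,0,0,0,3],[0,0,0,0,0,0,3],[0,0,0,0,0,0,3],[0,0,0,0,0,0,3],[0,0,0,0,0,0,3],[0,0,0,0,0,0,3],[0,0,0,0,0,0,3],[0,0,0,0,0,0,3]]}}

```text
t: 6.2
position: [0.6005, -0.0897, 0.1993]
ee_rot: [0.994, -0.109, -0.0, -0.0]
wrist_force: [-0.9, -0.7, 0.4]
width: 0.0359
```

```bash
python3 - <<'E'
from h import *
g=wcam();pickle.dump(g,open("w2.pkl","wb"));s=g["s"]
print(s["t"],s["position"],s["ee_rot"],s["joint_pos"],s["width"])
cv2.imwrite("pics/w2.png",g["frame"][...,::-1])
E
```

```text
6.2 [ 0.60048581 -0.08974583  0.19928049] [ 9.94055624e-01 -1.08873393e-01 -2.74910368e-05 -1.75602360e-05] [-3.47153039e-01  2.64809855e-01  1.53758538e+00  2.17442687e-05
  1.33925914e+00 -1.28978758e-01] 0.03586318475788332
```

View pics/w2.png

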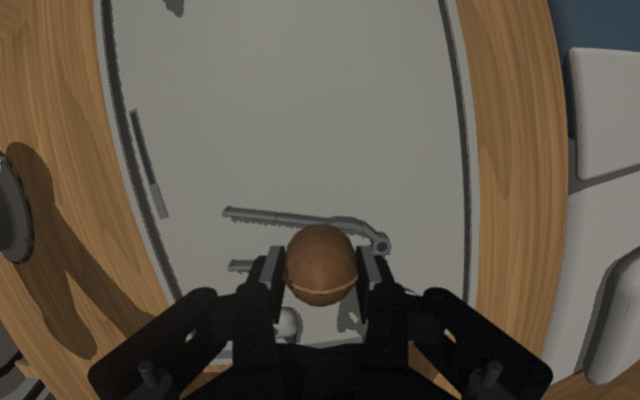

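The nut is held upright, with its seam running from pad to pad (rows 280–290). It hides part of the cracker's right arm, so I'll back off for a clear view.

{"name": "step_arm", "arguments": {"commands": [[0,-2,0,0,0,0,3],[0,-5,0,0,0,0,3],[0,-8,0,0,0,0,3],[0,-10,0,0,0,0,3],[0,-11,0,0,0,0,3],[0,-11,0,0,0,0,3],[0,-11,0,0,0,0,3],[0,-11,0,0,0,0,3]]}}

```text
t: 7.25
position: [0.6243, 0.0169, 0.1993]
ee_rot: [0.994, -0.109, -0.0, 0.0]
wrist_force: [0.4, 0.0, -0.4]
width: 0.0357
```

```bash
python3 - <<'E'
from h import *
g=wcam();pickle.dump(g,open("w3.pkl","wb"));s=g["s"]
C=wcloud(g)
print(s["t"],s["position"],s["width"], "floor",np.median(C[60:130,230:400,2]))
c=wproj(g,[.57,-.165,.02])[0];print(c)
# height-masked crop, upscaled
x0,y0=180,160
crop=g["frame"][y0:y0+150,x0:x0+220]
big=cv2.resize(crop,None,fx=3.5,fy=3.5,interpolation=cv2.INTER_CUBIC)
cv2.imwrite("pics/w3c.png",big[...,::-1])
E
```

```text
7.25 [0.62425045 0.01685566 0.19931277] 0.035740437314613294 floor 0.004896123631844745
[309.6451667  321.87144252]
```

View pics/w3c.png

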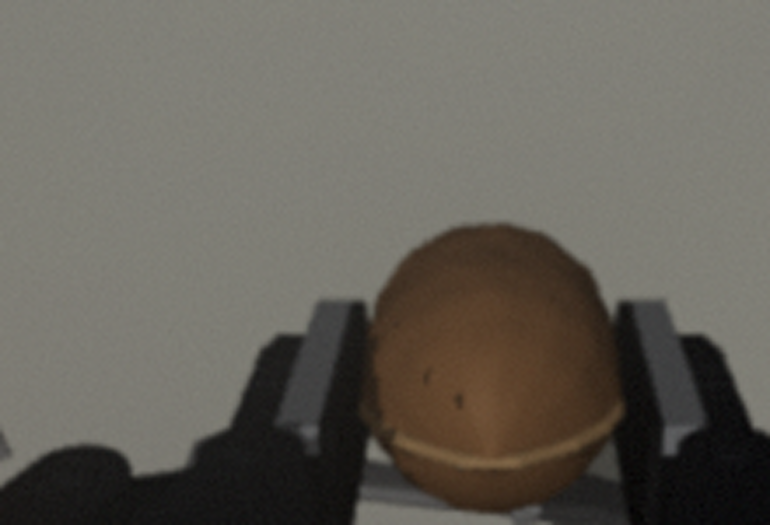

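That was the wrong way, because tool +y points down in the image. I'll go the other way.

{"name": "step_arm", "arguments": {"commands": [[0,3,0,0,0,0,3],[0,8,0,0,0,0,3],[0,13,0,0,0,0,3],[0,17,0,0,0,0,3],[0,19.5,0,0,0,0,3],[0,20,0,0,0,0,3],[0,20,0,0,0,0,3],[0,20,0,0,0,0,3]]}}

```text
t: 8.3
position: [0.5813, -0.1765, 0.1993]
ee_rot: [0.994, -0.108, -0.0, -0.0]
wrist_force: [0.4, -0.1, -0.1]
width: 0.0358
```

```bash
python3 - <<'E'
from h import *
g=wcam();pickle.dump(g,open("w3.pkl","wb"));s=g["s"]
C=wcloud(g)
print(s["t"],s["position"],s["width"], "floor",np.median(C[200:220,230:280,2]))
c=wproj(g,[.57,-.165,.02])[0];print(c)
x0,y0=190,90
crop=g["frame"][y0:y0+150,x0:x0+220]
big=cv2.resize(crop,None,fx=3.5,fy=3.5,interpolation=cv2.INTER_CUBIC)
cv2.imwrite("pics/w3d.png",big[...,::-1])
# top0 cloud analysis of arms in bands of z
P=cloud(pickle.load(open("top0.pkl","rb")))
for nm,Q in (("top",P[160:260,385:445]),("wr",C[60:230,180:420])):
    q=Q.reshape(-1,3);q=q[(q[:,2]>.014)&(q[:,2]<.036)&(q[:,0]>.44)&(q[:,0]<.68)&(q[:,1]>-.235)&(q[:,1]<-.09)]
    print(nm,len(q))
    for x in np.arange(.46,.67,.01):
        y=np.sort(q[abs(q[:,0]-x)<.003,1])
        if len(y): 
            k=np.flatnonzero(np.diff(y)>.008);e=np.r_[0,k+1,len(y)]
            print(round(x,3),[(y[a:b].min().round(4),y[a:b].max().round(4)) for a,b in zip(e[:-1],e[1:])])
E
```

```text
8.3 [ 0.58127071 -0.17645426  0.19929126] 0.03576418391077494 floor 0.004781951624919956
[307.23146839 172.61029601]
top 753
0.47 [(np.float64(-0.174), np.float64(-0.1657))]
0.48 [(np.float64(-0.1746), np.float64(-0.1673))]
0.49 [(np.float64(-0.1753), np.float64(-0.1699)), (np.float64(-0.1062), np.float64(-0.0973))]
0.5 [(np.float64(-0.1772), np.float64(-0.1711)), (np.float64(-0.1082), np.float64(-0.1019))]
0.51 [(np.float64(-0.1781), np.float64(-0.1728)), (np.float64(-0.1112), np.float64(-0.1046))]
0.52 [(np.float64(-0.1809), np.float64(-0.173)), (np.float64(-0.1157), np.float64(-0.1079))]
0.53 [(np.float64(-0.1811), np.float64(-0.1761)), (np.float64(-0.1187), np.float64(-0.1121))]
0.54 [(np.float64(-0.1846), np.float64(-0.1778)), (np.float64(-0.122), np.float64(-0.1152))]
0.55 [(np.float64(-0.1851), np.float64(-0.178)), (np.float64(-0.1259), np.float64(-0.1184))]
0.56 [(np.float64(-0.185), np.float64(-0.1799)), (np.float64(-0.1284), np.float64(-0.1223))]
0.57 [(np.float64(-0.188), np.float64(-0.1816)), (np.float64(-0.1328), np.float64(-0.1244))]
0.58 [(np.float64(-0.1881), np.float
[... 1677 characters left out ...]
float64(-0.1371), np.float64(-0.129))]
0.59 [(np.float64(-0.1943), np.float64(-0.1835)), (np.float64(-0.1401), np.float64(-0.1324))]
0.6 [(np.float64(-0.1959), np.float64(-0.1878)), (np.float64(-0.145), np.float64(-0.1357))]
0.61 [(np.float64(-0.1982), np.float64(-0.1896)), (np.float64(-0.1463), np.float64(-0.1363))]
0.62 [(np.float64(-0.1984), np.float64(-0.1894)), (np.float64(-0.1494), np.float64(-0.1389))]
0.63 [(np.float64(-0.1974), np.float64(-0.1861)), (np.float64(-0.1557), np.float64(-0.1434))]
0.64 [(np.float64(-0.1929), np.float64(-0.1767)), (np.float64(-0.1681), np.float64(-0.1483))]
0.65 [(np.float64(-0.1887), np.float64(-0.1603))]
0.66 [(np.float64(-0.1876), np.float64(-0.1692))]
```

View pics/w3d.png

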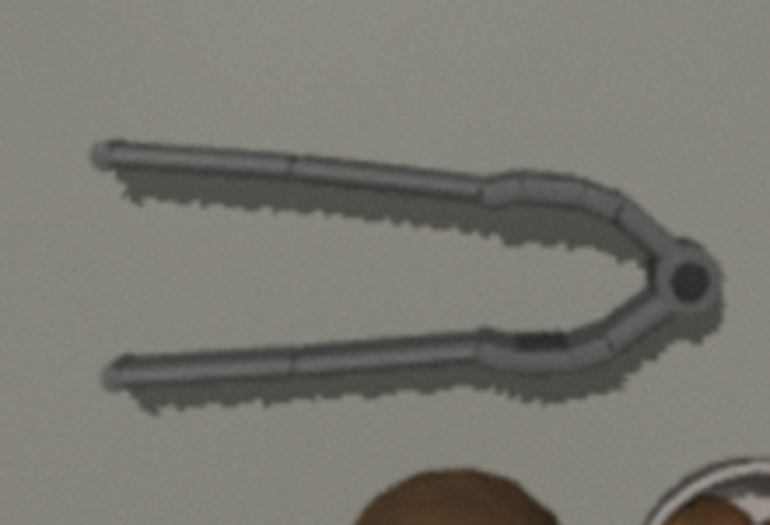

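The clear view shows the rivet at crop (689,282), the right jaw's serrated face at (515–568,340), and the handle ends at (103,154) and (113,374). The top and wrist clouds agree to about 2 mm.

```bash
python3 - <<'E'
from h import *
g=pickle.load(open("w3.pkl","rb"))
px=lambda p:np.array(p)/3.5+[190,90]-.4
riv=wplane(g,px([(689,281)]),.024)[0];print("rivet",riv)
jr=wplane(g,px([(515,340),(568,340)]),.020);print("jawR face ends",jr,np.linalg.norm(jr[1]-jr[0]),"axial",np.linalg.norm(jr.mean(0)[:2]-riv[:2]))
tips=wplane(g,px([(103,154),(113,374)]),.024);print("tips",tips,np.linalg.norm(tips-riv,axis=1))
C=wcloud(g);q=C[60:230,180:420].reshape(-1,3);q=q[(q[:,2]>.014)&(q[:,2]<.036)]
a=None
L=q[(q[:,0]>.50)&(q[:,0]<.585)&(abs(q[:,1]+.118-( -.345)*(q[:,0]-.54))<.012)];R=q[(q[:,0]>.50)&(q[:,0]<.585)&(abs(q[:,1]+.181+.155*(q[:,0]-.54))<.010)]
pl=np.polyfit(L[:,0],L[:,1],1);pr=np.polyfit(R[:,0],R[:,1],1)
al,ar=np.arctan(pl[0]),np.arctan(pr[0]);ax=(al+ar)/2;print("angles",np.degrees([al,ar,ax]))
u=np.array([np.cos(ax),np.sin(ax)]);n=np.array([-u[1],u[0]])
for nm,Q in(("L",L),("R",R)): print(nm,"offset at mid",((Q[:,:2]-riv[:2])@n).mean().round(4))
# lateral profile in cracker frame (rivet origin)
d=(q[:,:2]-riv[:2]);X=d@u;Y=d@n
for x in (-.125,-.11,-.09,-.055,-.05,-.044,-.04,-.036,-.03):
    y=Y[(abs(X-x)<.002)&(abs(Y)<.06)];print(x,"L",y[y>0].min().round(4),y.max().round(4),"R",y.min().round(4),y[y<0].max().round(4))
for r in (.042,.044):
    j=riv[:2]-r*u;print("jaw mid",r,j)
h=riv[:2]-.125*u;print("handle mid",h)
# nut in hand: barrel center
s=g["s"];nm=(C[...,2]>.16)&(C[...,2]<.26)&(g["frame"][...,0]>g["frame"][...,2]*1.5);print("nut pts",nm.sum())
p=C[nm];print(p.min(0),p.max(0),p.mean(0))
E
```

```text
rivet [ 0.6532247  -0.17892246  0.024     ]
jawR face ends [[ 0.59753487 -0.18695844  0.02      ]
 [ 0.61355333 -0.19043602  0.02      ]] 0.016391599693132756 axial 0.04867222954226429
tips [[ 0.48825654 -0.10149721  0.024     ]
 [ 0.4716341  -0.16900026  0.024     ]] [0.18223382 0.18186148]
angles [-18.71818436  -8.13901736 -13.42860086]
L offset at mid 0.0316
R offset at mid -0.0273
-0.125 L 0.0279 0.0354 R -0.0326 -0.0269
-0.11 L 0.027 0.0338 R -0.0327 -0.0257
-0.09 L 0.025 0.0317 R -0.0296 -0.023
-0.055 L 0.0221 0.0308 R -0.0292 -0.0205
-0.05 L 0.0221 0.031 R -0.0289 -0.0209
-0.044 L 0.0224 0.0306 R -0.0284 -0.0204
-0.04 L 0.0215 0.0296 R -0.0284 -0.0204
-0.036 L 0.0215 0.0294 R -0.0284 -0.0196
-0.03 L 0.0187 0.0282 R -0.0272 -0.0182
jaw mid 0.042 [ 0.61237298 -0.16916865]
jaw mid 0.044 [ 0.61042766 -0.16870418]
handle mid [ 0.53164219 -0.14989327]
nut pts 5075
[ 0.52801396 -0.1973818   0.19074922] [ 0.63577852 -0.15297287  0.25999326] [ 0.58323618 -0.17046568  0.21908435]
```

```bash
python3 - <<'E'
from h import *
from scipy.optimize import least_squares
for f in ("w2.pkl",):
    g=pickle.load(open(f,"rb"));C=wcloud(g);s=g["s"];F=g["frame"].astype(float)
    m=(F[...,0]>F[...,2]*1.4)&(F[...,0]>40);m[:215]=0;m[310:]=0;m[:,:280]=0;m[:,365:]=0
    q=Ro.from_quat(s["ee_rot"]).inv().apply(C[m]-s["position"])
    q=q[abs(q[:,0])<.019];print(len(q),q.min(0),q.max(0))
    for a,b in ((-.006,.000),(0,.006),(-.012,-.006)):
        k=q[(q[:,2]>a)&(q[:,2]<b)]
        if len(k)<20: print(a,len(k));continue
        r=least_squares(lambda p:np.hypot(k[:,0]-p[0],k[:,1]-p[1])-.019,[0,0],loss="soft_l1",f_scale=.001);print(a,len(k),r.x,abs(r.fun).mean(), k[:,1].min())
    t=q[q[:,2]<q[:,2].min()+.003];print("tip",t.mean(0))
s=get_state();R=Ro.from_quat(s["ee_rot"]).as_matrix();print(np.degrees(np.arctan2(R[1,0],R[0,0])),shift([.6107,-.1677,.025]).round(2))
E
```

```text
4706 [-0.01786773 -0.0761197  -0.14348694] [0.01804425 0.01337054 0.01059887]
-0.006 280 [7.30436854e-05 1.59283529e-03] 0.00027195952205835835 -0.01806333777656621
0 238 [1.71087309e-05 1.60479198e-03] 0.00028436604058787907 -0.01814566653646515
-0.012 485 [7.69537866e-05 2.08279317e-03] 0.0004209277986913054 -0.01805167600416492
tip [-4.78351892e-05 -7.61196999e-02 -1.43486937e-01]
-12.413949480347451 [ 2.69 -1.48 17.43]
```

The nut sits about 1.6 mm along tool +y in the hand, so I'll correct for that. First I'll hover over the jaws, then go down.

{"name": "step_arm", "arguments": {"commands": [[0.7,-0.4,1,0,0,1,3],[1.5,-0.9,3,0,0,1,3],[2.3,-1.4,6,0,0,1,3],[2.7,-1.6,9,0,0,1,3],[2.7,-1.6,11,0,0,1,3],[2.7,-1.6,12,0,0,1,3],[2.7,-1.6,12,0,0,1,3],[2.7,-1.6,12,0,0,1,3]]}}

```text
t: 9.35
position: [0.6117, -0.1683, 0.0807]
ee_rot: [0.993, -0.118, 0.001, 0.0]
wrist_force: [-0.8, 0.2, 0.3]
width: 0.0364
```

```bash
python3 - <<'E'
from h import *
s=get_state();R=Ro.from_quat(s["ee_rot"]).as_matrix()
print(s["t"],s["position"],s["width"],np.degrees(np.arctan2(R[1,0],R[0,0])))
print(shift(np.array([.6107,-.1677,.025])-R[:,1]*.0016).round(2))
E
```

```text
9.35 [ 0.61167763 -0.16828258  0.0806608 ] 0.036433202228232195 -13.50403569308776
[-0.12 -0.2   5.57]
```

{"name": "step_arm", "arguments": {"commands": [[0,-0.2,0.7,0,0,0,3],[0,-0.2,1.5,0,0,0,3],[0,-0.2,2,0,0,0,3],[0,-0.2,2,0,0,0,3],[0,-0.2,2,0,0,0,3],[0,-0.2,2,0,0,0,3],[0,-0.2,2,0,0,0,3],[0,-0.2,2,0,0,0,3]]}}

```text
t: 10.35
position: [0.6114, -0.1659, 0.0594]
ee_rot: [0.993, -0.117, 0.0, 0.0]
wrist_force: [-0.2, 0.1, 0.0]
width: 0.0359
```

```bash
python3 - <<'E'
from h import *
s=get_state();R=Ro.from_quat(s["ee_rot"]).as_matrix()
print(s["t"],s["position"],s["width"],np.degrees(np.arctan2(R[1,0],R[0,0])))
print(shift(np.array([.6107,-.1677,.025])-R[:,1]*.0016).round(2))
g=wcam();pickle.dump(g,open("w4.pkl","wb"));t=get_state();print(t["position"])
g=get_image("side");pickle.dump(g,open("s4.pkl","wb"))
K=g["intrinsics"];c=g["R"]@np.array([.6107,-.1677,.03])+g["t"];u,v=(K@c/c[2])[:2].astype(int);print(u,v)
f=lambda im:cv2.resize(im,(384,384),interpolation=cv2.INTER_CUBIC)
w=pickle.load(open("w4.pkl","rb"))
cv2.imwrite("pics/4.png",np.hstack([f(w["frame"][170:400,205:435]),f(g["frame"][v-45:v+45,u-45:u+45])])[...,::-1])
E
```

```text
10.35 [ 0.61140552 -0.16585748  0.05943703] 0.0359452803602259 -13.492531351485153
[-0.03  0.04  3.44]
[ 0.61136186 -0.16588936  0.0594082 ]
312 153
```

View pics/4.png

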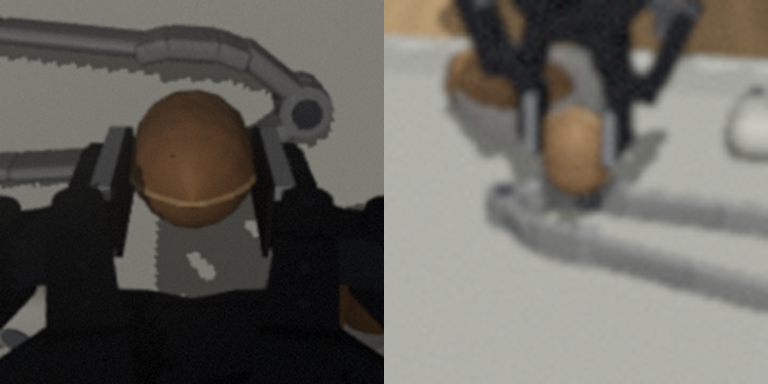

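The nut is centred over the jaws with its seam towards the pads, and the fingers line up with the gap. Going down.

{"name": "step_arm", "arguments": {"commands": [[0,0,0.6,0,0,0,3],[0,0,1.2,0,0,0,3],[0,0,1.8,0,0,0,3],[0,0,2.4,0,0,0,3],[0,0,2.9,0,0,0,3],[0,0,3.2,0,0,0,3],[0,0,3.4,0,0,0,3],[0,0,3.4,0,0,0,3]]}}

```text
t: 11.45
position: [0.6113, -0.1658, 0.0252]
ee_rot: [0.993, -0.117, -0.0, -0.0]
wrist_force: [0.4, 0.2, 0.3]
width: 0.036
```

{"name": "step_arm", "arguments": {"commands": [[0,0,0.1,0,0,0,3],[0,0,0.1,0,0,0,3.8],[0,0,0.1,0,0,0,4.0],[0,0,0.1,0,0,0,4.3],[0,0,0.1,0,0,0,4.6],[0,0,0.1,0,0,0,4.9],[0,0,-0.3,0,0,0,4.9],[0,0,-0.8,0,0,0,4.9]]}}

```text
t: 12.45
position: [0.6113, -0.1658, 0.0336]
ee_rot: [0.993, -0.117, -0.0, -0.0]
wrist_force: [0.7, 0.8, -0.0]
width: 0.0489
```

{"name": "step_arm", "arguments": {"commands": [[0,0,-1.5,0,0,0,5.2],[0,0,-4,0,0,0,5.2],[0,0,-8,0,0,0,6],[-2,1,-12,0,0,0,8],[-5,2.5,-15,0,0,0,8],[-7,4,-16,0,0,0,8],[-7,4,-16,0,0,0,8],[-7,4,-16,0,0,0,8]]}}

```text
t: 13.45
position: [0.5343, -0.1882, 0.1934]
ee_rot: [0.993, -0.118, 0.0, -0.0]
wrist_force: [-0.6, 0.3, -0.2]
width: 0.0801
```

```bash
python3 - <<'E'
from h import *
g=wcam();pickle.dump(g,open("w5.pkl","wb"));s=g["s"];C=wcloud(g)
print(s["t"],s["position"],s["joint_pos"],s["width"])
u,v=wproj(g,[.60,-.165,.03])[0].astype(int);print(u,v);u=min(max(u,110),530);v=min(max(v,75),325)
cv2.imwrite("pics/w5.png",cv2.resize(g["frame"][v-75:v+75,u-110:u+110],None,fx=3.5,fy=3.5,interpolation=cv2.INTER_CUBIC)[...,::-1]);print("crop origin",u-110,v-75)
riv=np.array([.6532,-.1789]);ax=np.radians(-13.43);U=np.array([np.cos(ax),np.sin(ax)]);n=np.array([-U[1],U[0]])
q=C.reshape(-1,3);d=q[:,:2]-riv;X=d@U;Y=d@n
b=(abs(X+.044)<.03)&(abs(Y)<.018+.005)&(q[:,2]>.03)&(q[:,2]<.056);t=q[b];print(len(t),"nut top z",t[:,2].max(),"XY mean of top",X[b][t[:,2]>.046].mean(),Y[b][t[:,2]>.046].mean())
o=(q[:,2]>.014)&(q[:,2]<.032)
for x in (-.14,-.125,-.11,-.09):
    y=Y[o&(abs(X-x)<.002)&(abs(Y)<.06)];print(x,y[y>0].min().round(4),y.max().round(4),y.min().round(4),y[y<0].max().round(4))
E
```

```text
13.45 [ 0.53427731 -0.18818011  0.19344244] [-5.52142614e-01  1.66956408e-01  1.66373884e+00  4.00426604e-04
  1.31054089e+00 -3.16694442e-01] 0.0800612907485595
378 147
crop origin 268 72
1064 nut top z 0.05494409652653559 XY mean of top -0.044791442879037406 0.0024244246642991874
-0.14 0.0294 0.0366 -0.0339 -0.0281
-0.125 0.0282 0.0353 -0.0341 -0.0272
-0.11 0.0272 0.0333 -0.0317 -0.025
-0.09 0.0253 0.0304 -0.0297 -0.0232
```

View pics/w5.png

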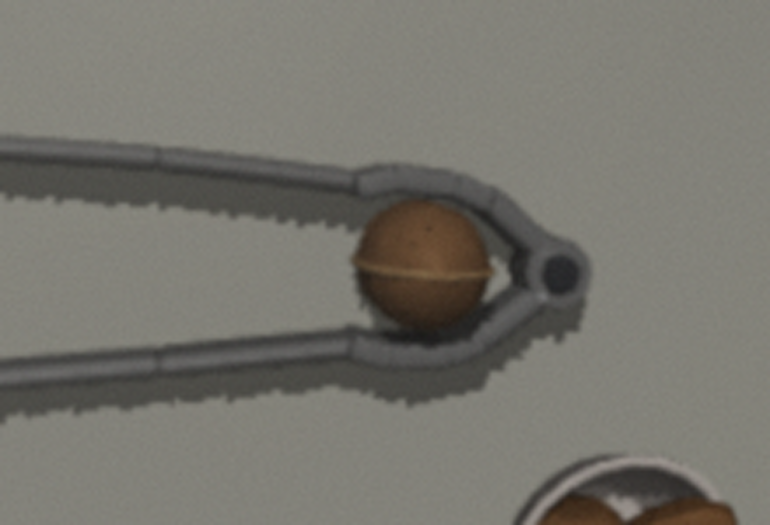

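The nut stands upright in the jaws with its seam along the cracker's axis and its cheeks towards the jaws. Next I'll go to the handles, turned 90°, so the wrist camera sits over the nut.

```bash
python3 - <<'E'
from h import *
print(shift([.5318,-.1493,.10]).round(2))
E
```

```text
[-1.14 -3.7   9.3 ]
```

{"name": "step_arm", "arguments": {"commands": [[-0.1,-0.5,0.5,0,0,10,8.5],[-0.3,-1,1,0,0,20,8.5],[-0.5,-1.6,2,0,0,30,8.5],[-0.7,-2.2,3,0,0,40,8.5],[-0.9,-2.8,4.5,0,0,50,8.5],[-1,-3.3,6,0,0,60,8.5],[-1.1,-3.6,7.5,0,0,70,8.5],[-1.1,-3.7,9,0,0,80,8.5]]}}

```text
t: 14.5
position: [0.532, -0.1489, 0.102]
ee_rot: [-0.684, 0.73, 0.001, -0.0]
wrist_force: [0.0, -0.0, 1.0]
width: 0.0849
```

{"name": "step_arm", "arguments": {"commands": [[0,0,0,0,0,10,8.5],[0,0,0,0,0,10,8.5],[0,0,0,0,0,10,8.5],[0,0,0,0,0,10,8.5],[0,0,0,0,0,10,8.5],[0,0,0,0,0,10,8.5],[0,0,0,0,0,10,8.5],[0,0,0,0,0,10,8.5]]}}

```text
t: 15.5
position: [0.5319, -0.1499, 0.1033]
ee_rot: [-0.619, 0.785, -0.0, 0.0]
wrist_force: [0.2, -0.5, -0.4]
width: 0.0848
```

```bash
python3 - <<'E'
from h import *
s=get_state();R=Ro.from_quat(s["ee_rot"]).as_matrix()
print(s["t"],s["position"],s["width"],np.degrees(np.arctan2(R[1,0],R[0,0])),shift([.5318,-.1493,.007]).round(2))
g=wcam();pickle.dump(g,open("w6.pkl","wb"));C=wcloud(g)
q=Ro.from_quat(s["ee_rot"]).inv().apply(C.reshape(-1,3)-s["position"])
z=C[...,2].ravel();o=(z>.014)&(z<.032)
for y in (-.03,-.02,-.01,0,.01):
    x=q[o&(abs(q[:,1]-y)<.002)&(abs(q[:,0])<.045),0]
    if len(x): print(y,x.min(),x.max(), (x.min()+x.max())/2,len(x))
E
```

```text
15.5 [ 0.53185179 -0.14986471  0.10332165] 0.08475604175285696 -103.48884973174195 [-0.05  0.02  9.63]
-0.03 -0.031164624384785223 0.03129332650387005 6.435105954241509e-05 104
-0.02 -0.03219327229093743 0.0324496104899769 0.0001281690995197371 107
-0.01 -0.03354804334639111 0.03266359449605267 -0.00044222442516922075 96
0 -0.03379288571511661 0.03403811288200078 0.00012261358344208342 97
0.01 -0.03523623222352039 0.03443263988124753 -0.0004017961711364308 90
```

The gripper is centred on the handles to within 0.5 mm.

{"name": "step_arm", "arguments": {"commands": [[0,0,1.5,0,0,0,8.5],[0,0,3.5,0,0,0,8.5],[0,0,5.5,0,0,0,8.5],[0,0,7,0,0,0,8.5],[0,0,8.2,0,0,0,8.5],[0,0,9.1,0,0,0,8.5],[0,0,9.5,0,0,0,8.5],[0,0,9.5,0,0,0,8.5]]}}

```text
t: 16.55
position: [0.532, -0.1499, 0.0083]
ee_rot: [-0.619, 0.785, -0.0, 0.0]
wrist_force: [0.1, 0.1, 0.5]
width: 0.085
```

{"name": "step_arm", "arguments": {"commands": [[0,0,0,0,0,0,7.5],[0,0,0,0,0,0,7],[0,0,0,0,0,0,6.7],[0,0,0,0,0,0,6.4],[0,0,0,0,0,0,6.1],[0,0,0,0,0,0,5.8],[0,0,0,0,0,0,5.5],[0,0,0,0,0,0,5.3]], "grip_force": 20}}

```text
t: 17.55
position: [0.5319, -0.1499, 0.0083]
ee_rot: [-0.619, 0.785, -0.0, -0.0]
wrist_force: [0.4, 0.3, 3.2]
width: 0.0533
```

```bash
cat > chk.py <<'E'
from h import *
import sys
g=wcam();s=g["s"];C=wcloud(g);print(s["t"],s["position"].round(4),s["width"],np.round(s["wrist_force"],1))
u,v=wproj(g,[.605,-.167,.03])[0].astype(int);u=min(max(u,110),530);v=min(max(v,75),325)
cv2.imwrite(sys.argv[1],cv2.resize(g["frame"][v-75:v+75,u-110:u+110],None,fx=3.5,fy=3.5,interpolation=cv2.INTER_CUBIC)[...,::-1])
riv=np.array([.6532,-.1789]);ax=np.radians(-13.43);U=np.array([np.cos(ax),np.sin(ax)]);n=np.array([-U[1],U[0]])
q=C.reshape(-1,3);d=q[:,:2]-riv;X=d@U;Y=d@n
t=(abs(X+.044)<.03)&(abs(Y)<.025)&(q[:,2]>.045)&(q[:,2]<.06);print("nut top z",q[t,2].max(),X[t].mean(),Y[t].mean())
for a,x in ((.030,-.053),(.030,-.048),(.030,-.040)):
    o=(q[:,2]>.014)&(q[:,2]<a)&(abs(X-x)<.002)&(abs(Y)<.05);print(x,Y[o].min(),Y[o].max())
E
python3 chk.py pics/w7.png
```

```text
17.55 [ 0.5319 -0.1499  0.0083] 0.05327606373987266 [0.4 0.3 3.2]
nut top z 0.054923636894233394 -0.0441774245154567 0.000213087313839747
-0.053 -0.026783164733423653 0.02653769128331317
-0.048 -0.026828488901000872 0.027000295741624818
-0.04 -0.02713747767538192 0.026571020464335147
```

View pics/w7.png

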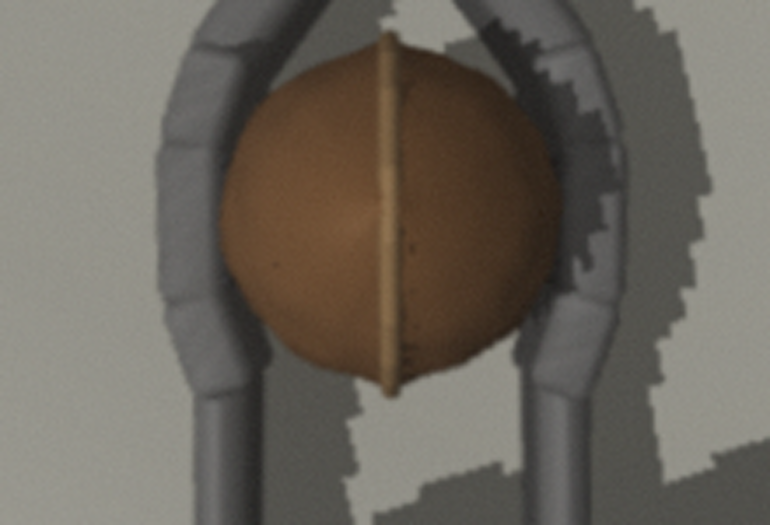

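The jaws are just about to touch the nut. It is upright, with its seam exactly along the axis (crop column 390). Now I'll squeeze gently at 20 N, commanding no less than 4.1 cm.

{"name": "step_arm", "arguments": {"commands": [[0,0,0,0,0,0,5.2],[0,0,0,0,0,0,5.0],[0,0,0,0,0,0,4.8],[0,0,0,0,0,0,4.6],[0,0,0,0,0,0,4.4],[0,0,0,0,0,0,4.2],[0,0,0,0,0,0,4.1],[0,0,0,0,0,0,4.1]], "grip_force": 20}}

```text
t: 18.6
position: [0.5319, -0.1499, 0.0082]
ee_rot: [-0.619, 0.785, -0.0, 0.0]
wrist_force: [1.4, 0.0, 2.2]
width: 0.0413
```

```bash
python3 chk.py pics/w8.png
```

```text
18.6 [ 0.5319 -0.1499  0.0082] 0.04126154610188855 [1.4 0.  2.2]
nut top z 0.05480207613673457 -0.04368736563200647 0.0009013404431277695
-0.053 -0.023268299367974598 0.024704181719245297
-0.048 -0.02404070010643655 0.025310953102843963
-0.04 -0.024201613867689313 0.025654058802216325
```

{"name": "step_arm", "arguments": {"commands": [[0,0,0,0,0,0,4.0],[0,0,0,0,0,0,3.9],[0,0,0,0,0,0,3.8],[0,0,0,0,0,0,3.8],[0,0,0,0,0,0,3.8],[0,0,0,0,0,0,3.8],[0,0,0,0,0,0,3.8],[0,0,0,0,0,0,3.8]]}}

```text
t: 19.65
position: [0.5318, -0.1498, 0.0082]
ee_rot: [-0.619, 0.785, 0.0, -0.0]
wrist_force: [0.6, -0.1, 1.6]
width: 0.0382
```

```bash
python3 chk.py pics/w9.png
```

```text
19.65 [ 0.5318 -0.1498  0.0082] 0.03824590901296158 [ 0.6 -0.1  1.6]
nut top z 0.05526326395761241 -0.0436985867882043 0.00024549335284729565
-0.053 -0.023246131359450306 0.02438679580626609
-0.048 -0.023432221139685832 0.024430948435289083
-0.04 -0.02388420234520716 0.025344736097019673
```

View pics/w9.png

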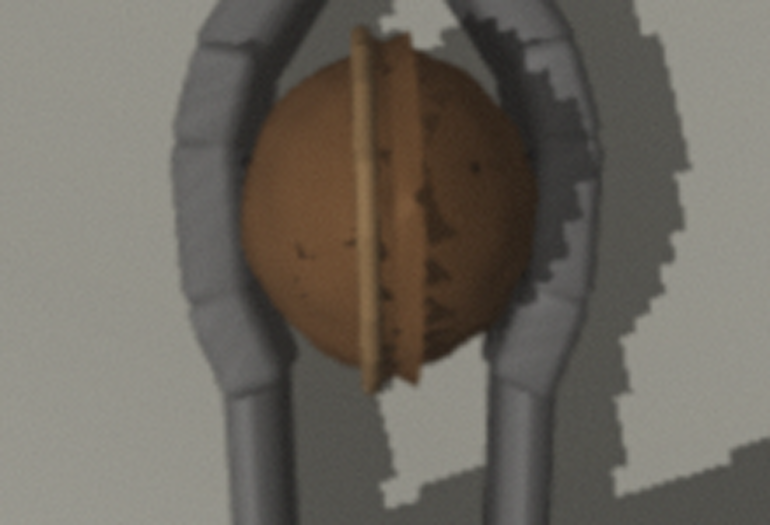

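The shell has given: a gap runs along the seam and the kernel shows at crop column 400. Now I'll let the handles go and withdraw.

{"name": "step_arm", "arguments": {"commands": [[0,0,0,0,0,0,4.2],[0,0,0,0,0,0,4.8],[0,0,0,0,0,0,5.5],[0,0,0,0,0,0,6.2],[0,0,0,0,0,0,6.2],[0,0,-1,0,0,0,6.2],[0,0,-3,0,0,0,6.2],[0,0,-6,0,0,0,6.2]]}}

```text
t: 20.7
position: [0.5313, -0.1496, 0.0688]
ee_rot: [-0.619, 0.785, 0.001, -0.0]
wrist_force: [0.7, -0.7, -0.3]
width: 0.062
```

{"name": "step_arm", "arguments": {"commands": [[0,0,-3,0,0,0,6.2],[0,0,-7,0,0,0,6.2],[0,0,-11,0,0,0,6.2],[0,0,-13,0,0,0,6.2],[0,0,-13,0,0,0,6.2],[0,0,-13,0,0,0,6.2],[0,0,-13,0,0,0,6.2],[0,0,-13,0,0,0,6.2]]}}

```text
t: 21.7
position: [0.5314, -0.1496, 0.1972]
ee_rot: [-0.619, 0.785, 0.001, -0.0]
wrist_force: [0.9, 0.8, -0.5]
width: 0.0619
```

```bash
python3 chk.py pics/w10.png; python3 - <<'E'
from h import *
g=get_image("top");a=pickle.load(open("top0.pkl","rb"))
D=np.abs(g["frame"].astype(int)-a["frame"]).max(2)
for n,(u0,u1,v0,v1) in dict(bottle=(232,255,246,266),thermo=(455,490,225,295),bowl=(452,495,145,190),pill=(230,262,125,205)).items():
    print(n,"changed px",(D[v0:v1,u0:u1]>40).sum(),D[v0:v1,u0:u1].mean().round(1))
w=pickle.load(open("w6.pkl","rb"))
g=wcam();C=wcloud(g);riv=np.array([.6532,-.1789]);ax=np.radians(-13.43);U=np.array([np.cos(ax),np.sin(ax)]);n=np.array([-U[1],U[0]])
q=C.reshape(-1,3);d=q[:,:2]-riv;X=d@U;Y=d@n
for x in (-.14,-.125,-.11):
    o=(q[:,2]>.014)&(q[:,2]<.032)&(abs(X-x)<.002)&(abs(Y)<.05);print(x,"handles",Y[o].min(),Y[o].max(),"gap",np.ptp(Y[o]))
top=cv2.resize(g["frame"],(640,400));cv2.imwrite("pics/end.png",top[...,::-1])
E
```

```text
21.7 [ 0.5314 -0.1496  0.1972] 0.06185353149883375 [ 0.9  0.8 -0.5]
nut top z 0.0544992199426102 -0.04336954482802748 0.0004924837258243046
-0.053 -0.022649866562530343 0.023220669293910652
-0.048 -0.02264306053337812 0.024234876407526716
-0.04 -0.023682404270656286 0.02507733596274235
bottle changed px 0 2.6
thermo changed px 86 10.9
bowl changed px 937 39.8
pill changed px 0 3.2
-0.14 handles -0.016902368283648564 0.018465687175902978 gap 0.035368055459551545
-0.125 handles -0.018809583327561146 0.019276244913684532 gap 0.03808582824124568
-0.11 handles -0.018571311583651648 0.019033292814101477 gap 0.03760460439775312
```

View pics/end.png

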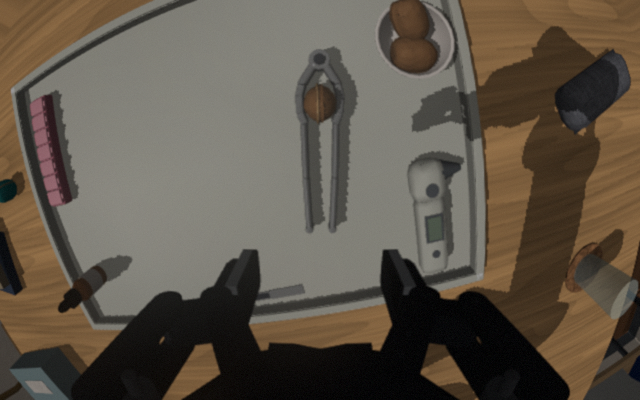

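The cracked nut stands in the jaws at (320,103) and everything else looks in place. The bowl pixels that changed are probably the arm or its shadow in the top view, since the wrist view shows the bowl upright with both nuts in it. Handing in.

```bash
python3 -c "
from plant import *
print(sign_off(), get_state()['t'])"
```

```text
the job is handed in; nothing more can be done
the job is handed in; nothing more can be done
```

The walnut is cracked and the job is handed in, about 22 s into the 53 s limit. I gripped the nut across its seam ridges, stood it upright between the jaws with its cheeks towards them, and let go. Then I squeezed the handles at 20 N down to a 38 mm opening, released them and withdrew.

**Last checks:**
- **Nut:** the wrist camera shows the shell split along the seam, with the nut still standing in the jaws.
- **Kernel:** the handles rest about 38 mm apart. They would be 27 mm apart if shut, so it should not be crushed.
- **Forces:** wrist force readings at the end of each move never went above about 7 N.
- **Pill organizer and dropper bottle:** the top camera shows no change.
- **Thermometer and bowl:** these disagreed. The top camera showed changed pixels there (86 at the thermometer, 937 at the bowl). I put this down to the arm or its shadow being in the way. The wrist picture shows both in place with the nuts still in the bowl, but I did not re-measure their positions.

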